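Release the cam stop and push the bur slide home

ROBOT

A 6-joint arm with a two-finger parallel gripper is mounted at the origin on the work surface. World frame = base frame: x ahead of the robot, y to its left, z up, the work surface at z = 0. Lengths are in m, angles in rad, forces in N, time in s.
With the tool pointing down it reaches from about 0.3 to 0.75 m from the base axis. Payload 8.5 kg.
Tool frame: the origin (TCP) lies on the centre line of the jaws, within the pads' length; the fingertips stand 14 mm ahead of it and the grasp point (between the pads) lies 5 mm behind it; z points along the fingers, y is the line along which they close (so a half turn about z gives the same grasp; the last joint's range is limited). The gripper opens to 88 mm and grips with 3 to 60 N. Pads are 18 mm wide; open, the fingers measure 123 mm over their backs; the gripper's body (75 mm by 187 mm) begins 45 mm behind the grasp point.
Start: joints at [-1.393, 0.381, 1.297, -0, 1.464, -0.215], TCP at [0.211, -0.508, 0.223] pointing down, gripper open.
Joint ranges: [-3.11, 3.11], [-0.89, 2.33], [0.22, 2.48], [-1.42, 4.56], [0.17, 2.85], [-2.88, 2.88]. Speed limits (rad/s): [2.39, 2.39, 3.14, 3.14, 3.14, 3.14].

INTERFACE

Orientations are given as a rotation vector (axis times angle).
In Python, from rig import env gives the robot as it stands.
- The arm moves only by the shell command python3 -m inch 'ROWS' [FORCE]. ROWS is a JSON object of lists of equal length, an entry for each row: "offset": the shift along the tool's x, y, z in m, a list of three; "angular": the turn, a rotation vector about the tool's x, y, z in degrees, a list of three; "gripper": the opening, from 0 (shut) to 1 (fully open). In form: {"offset": [[dx, dy, dz], ...], "angular": [[rx, ry, rz], ...], "gripper": [gripper, ...]}. A call has exactly 5 rows; each row shifts and turns the commanded pose from where the row before left it, along the tool's axes as they then stand; what a row does not reach is not made up. A row lasts 1/8 s, in which the tool goes at most 62.5 mm and 10.7 degrees, less where a joint would pass 70% of its speed; a pose out of reach is approached as far as the arm can. A call is refused whole if a number of a shift passes 0.0625 or a number of a turn 10.7, either way. A call with a gripper value outside its range is refused whole. The fingers move at their own pace and stop on an object; FORCE is the grip in N (left out, the last holds). Time passes only in rows, so rows that do not move let the fingers close, or fill a call up. It gives the time, the measured TCP pose, the force, the opening and the grip force at its end, in the units of the state.
- env.get_obs(): the state, without advancing time (a new reading comes with each control period).
- env.read_camera(name): name is "scene" or "top" or "wrist"; returns a dict with "pixels" (400x640x3 uint8, red, green, blue), "intrinsics" (3x3 intrinsics, pixels), "extrinsics" (4x4, takes a point from world to camera coordinates). Camera axes: x right, y down, z forward; pixel columns grow to the right and rows downward; lengths in m; the calibration is good to about 2 mm. A picture is of the moment at which its call begins. There is no depth.
- env.hand_in(): hands the job in; it is judged then, once.
The state is a dict: "time": time; "qpos": joint angles; "joint_vel": joint speeds; "joint_torque": joint torques, N m; "tcp_pos": TCP position; "eef_rot": TCP orientation; "force": force on the tool from outside, world axes, zero at the start; "ft_torque": the same for the moment, N m; "gripper_width": finger opening in m; "grip_force": force on a finger pad.
Only numpy, scipy, OpenCV 4.12 (cv2) and the standard library are available. Lean on these libraries where they do the work, as an engineer would, in place of code of your own. Each camera call takes 0.05 s, during which the arm holds its last target. There are 200 camera calls.

TASK

The slide carrying the block of burs is kept back from its forward position by an eccentric cam. Pushing with the fingertips, first bring the cam's lever round until it points straight away from the slide, along the slide's line, so that the cam's low side faces the slide's nose; only then push the slide by its back plate fully forward, home against its end stops. Pick nothing up: the bur block just rides along in its tray, and the tin, the cup and the brush stay where they are.

Things in the scene. Friction and masses are not known exactly. Their poses are not given: they have to be found in the camera images.
- fixture: Grey base plate fixed to the bench, 238 x 84 x 10 mm. Origin: cam pivot axis at bench height. x: the slide's line, pointing forward (the way the slide is pushed); y left, z up. Plate spans x -198 to +40, y +-42. Guide rails (x -165 to -68, y +-32 to +-40) reach 22 mm above the bench; end stops (x -64 to -55, y +-15 to +-33) reach 26 mm. Place and yaw vary.
- pivot (a point): Top of the cam's pivot, 34 mm above the bench. The cam is a brass disc 52 mm in diameter, 12 to 24 mm above the bench, its centre 12 mm off the pivot towards the lever: edge 38 mm from the pivot on the lever's side (high), 14 mm on the opposite side (low). Lever bar from pivot to peg, 12 mm wide, 24 to 32 mm above the bench.
- cam (a joint): Turn of the cam about the vertical pivot, rad, counter-clockwise from above positive. 0: lever points along the fixture's -x, back towards the slide (high point to the nose). Low point: +pi or -pi, lever along +x, straight away from the slide; either way round will do. Starts within +-1.3; hard stops at +-3.3. Stiff: about 4 N at the peg turns it, and it stays where left.
- peg (a point): On the axis of the upright black round peg at the end of the cam's lever, 52 mm above the bench. Peg 12 mm in diameter, from 32 to 72 mm above the bench, 55 mm from the pivot axis. Pushed sideways to turn the cam.
- slide (a joint): Travel of the slide along the fixture's +x, m: 0 fully back, 0.036 home (hard stop, tray front at the end stops). Starts at 0. About 2.5 N of friction; stays where left. The slide is an aluminium tray 62 x 60 mm, rim 28 mm above the bench, with an upright back plate behind and a nose bar in front.
- nose (a point): Middle of the front end of the slide's steel nose bar (24 mm wide, 12 to 22 mm above the bench), which faces the cam. 51.5 mm behind the pivot axis at travel 0, 15.5 mm at home. A cam more than about 0.5 rad off its low point stops it short of home.
- push_face (a point): On the rear face of the slide's upright back plate (the face to push, looking along the fixture's -x), mid-width, 40 mm above the bench. Plate 60 mm wide, 8 mm thick, 12 to 62 mm above the bench. 170 mm behind the pivot axis at travel 0, 134 mm at home.
- bur_block: Loose orange plastic block, 50 x 48 x 22 mm, about 0.12 kg, with steel burs standing in it up to about 73 mm above the bench; sits in the slide's tray with 2 mm of play all round and rides along. Origin: centre of its underside, 20 mm above the bench, 39 mm ahead of the push face. Not to be handled.
- tin: Loose closed tin, 48 mm in diameter, 85 mm high, standing left of the fixture; origin: centre of its underside. Leave alone.
- cup: Loose small white cup, 54 mm in diameter, 45 mm high, standing right of the fixture; origin: centre of its underside. Leave alone.
- brush: Loose flat brush lying on the bench right of the fixture, 170 x 17 x 11 mm, along its x axis from -85 to +85 mm; origin on its underside. Leave alone.

How it is judged:
By the outcome, as a careful person would: the job done as asked, in the order asked, and still so for the second after the job is handed in, with the robot touching nothing.
It also fails if it takes over 67 s, if anything falls off the work surface, if the arm or the gripper's body presses on something with over 40 N, if the wrist force passes 120 N, or if a joint passes its speed limit or range.

## Working session

There is one attempt and no reset: what is moved stays moved. The work goes in short steps, Python scripts to look and compute and a shell command to move; the robot and the scene stay as the last step left them, time stands still between calls to the robot, and variables do not carry over. Pictures are saved under pics/ and viewed, at most 10 in all, crops included, and the job is handed in when it is done.

```bash
mkdir -p pics; ls
python3 - <<'E'
from rig import env
import cv2,numpy as np
for n in("top","scene"):
    c=env.read_camera(n); cv2.imwrite(f"pics/{n}0.png",c["pixels"][:,:,::-1])
    np.savez(f"{n}.npz",**c)
    print(n,c["intrinsics"].tolist(),np.round(c["extrinsics"],3).tolist())
o=env.get_obs(); print(o)
E
```

```text
pics
top [[378.87590456589, 0.0, 323.47240242010776], [0.0, 378.87590456589, 200.6805263420764], [0.0, 0.0, 1.0]] [[-0.027, -1.0, 0.015, 0.032], [-0.989, 0.025, -0.145, 0.59], [0.144, -0.019, -0.989, 0.689], [0.0, 0.0, 0.0, 1.0]]
scene [[401.31575327914265, 0.0, 318.73251038895756], [0.0, 401.31575327914265, 200.65341722646545], [0.0, 0.0, 1.0]] [[-0.456, 0.89, 0.002, 0.221], [0.608, 0.314, -0.729, -0.311], [-0.649, -0.331, -0.684, 1.059], [0.0, 0.0, 0.0, 1.0]]
{'time': 0.1, 'qpos': array([-1.39332082e+00,  3.81121398e-01,  1.29813028e+00,  2.44271194e-05,
        1.46356366e+00, -2.15311720e-01]), 'joint_vel': array([ 0.00032591, -0.0023283 , -0.00159452, -0.00060587, -0.00011679,
       -0.00116269]), 'joint_torque': array([ 4.54291076e-03, -4.38651359e+01, -2.24909520e+01,  7.15194829e-02,
        3.42241174e-02, -9.10155040e-05]), 'tcp_pos': array([ 0.2104735 , -0.50786416,  0.22212184]), 'eef_rot': array([-3.08000311e+00, -6.12787613e-01, -7.44430827e-05]), 'force': array([-0.52085114,  0.56311649, -0.19552649]), 'ft_torque': array([0.02195849, 0.00424411, 0.00189634]), 'grip_force': 0.0, 'gripper_width': 0.08804818606703609}
```

View pics/top0.png

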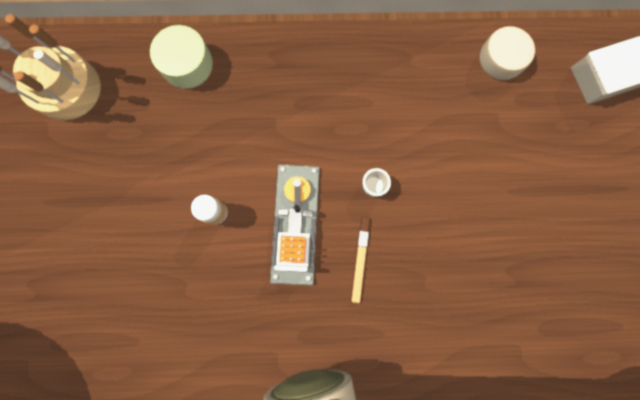

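View pics/scene0.png

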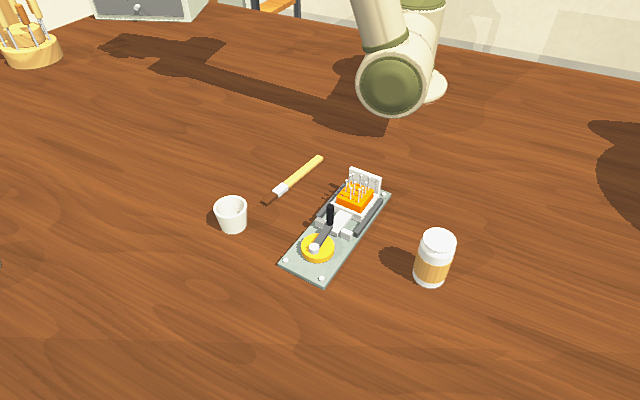

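The top view shows the plate at about (271–320, 166–284), with the pivot near (297,184), the peg near (297,209), the tin at (208,209), the cup at (376,182) and the brush at (360,260). The lever points back near cam≈0. Next I'll measure the plate, pivot and peg.

```bash
cat > h.py <<'E'
import numpy as np,cv2
def ray(c,u,v,z):
    K,E=c["intrinsics"],c["extrinsics"];R,t=E[:3,:3],E[:3,3]
    o=-R.T@t; d=R.T@np.linalg.inv(K)@np.array([u,v,1.]); return o+d*(z-o[2])/d[2]
def proj(c,p):
    q=c["intrinsics"]@(c["extrinsics"]@np.append(p,1))[:3]; return q[:2]/q[2]
def cents(m,amin=8):
    n,l,s,ce=cv2.connectedComponentsWithStats(m.astype(np.uint8)); return [(s[i,4],ce[i].round(1).tolist(),s[i,:4].tolist()) for i in range(1,n) if s[i,4]>=amin]
E
python3 - <<'E'
from h import *
c=dict(np.load("top.npz")); s=dict(np.load("scene.npz"))
im=c["pixels"]; hsv=cv2.cvtColor(im,cv2.COLOR_RGB2HSV).astype(int)
H,S,V=hsv.transpose(2,0,1)
roi=np.zeros(H.shape,bool); roi[150:300,262:330]=1
nw=roi&~((H<16)&(S>105)&(V<190)&(S<230)) & (S<90)
k=cv2.morphologyEx(nw.astype(np.uint8),cv2.MORPH_CLOSE,np.ones((9,9)))
cn=max(cv2.findContours(k,0,1)[0],key=cv2.contourArea)
P=np.array([ray(c,*p[0],0.01)[:2] for p in cn])
r=cv2.minAreaRect((P*1000).astype(np.float32)); print("plate",r, cv2.boxPoints(r).tolist())
br=roi&(H>18)&(H<32)&(S>140)&(V>150); print("brass",cents(br))
for a,ce,b in cents(br): print(ray(c,*ce,.024))
og=roi&(H<18)&(S>190)&(V>200)
ys,xs=np.nonzero(og); print("orange",xs.mean(),ys.mean(), ray(c,xs.mean(),ys.mean(),.042))
print("black",cents(roi&(V<45),3))
for n,d in(("top",im[155:295,255:395]),("scene",s["pixels"][140:300,190:400])):
    cv2.imwrite(f"pics/{n}c.png",cv2.resize(d,None,fx=4 if n=="top" else 3.5,fy=4 if n=="top" else 3.5,interpolation=2)[:,:,::-1])
E
```

```text
plate ((552.1226806640625, 73.87609100341797), (86.93641662597656, 240.07423400878906), 85.60730743408203) [[429.1088562011719, 39.72944259643555], [668.4779052734375, 21.34170150756836], [675.136474609375, 108.02273559570312], [435.7674560546875, 126.41047668457031]]
brass [(np.int32(33), [302.8, 190.4], [302, 182, 3, 18]), (np.int32(18), [285.6, 242.4], [281, 241, 9, 4]), (np.int32(17), [297.2, 243.2], [293, 242, 10, 3]), (np.int32(21), [292.7, 249.4], [287, 248, 11, 4]), (np.int32(27), [288.7, 255.4], [281, 254, 15, 4]), (np.int32(8), [300.5, 256.0], [299, 255, 4, 3])]
[0.61549013 0.05647318 0.024     ]
[0.5135717  0.09191972 0.024     ]
[0.51142076 0.06938305 0.024     ]
[0.49967687 0.07832079 0.024     ]
[0.48834941 0.08624076 0.024     ]
[0.48657794 0.06341666 0.024     ]
orange nan nan [nan nan nan]
black []<stdin>:14: RuntimeWarning: Mean of empty slice.
  ret = ret.dtype.type(ret / rcount)
```

View pics/topc.png

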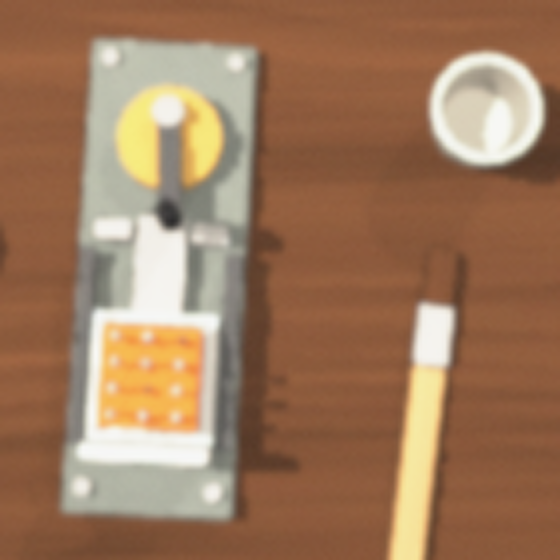

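View pics/scenec.png

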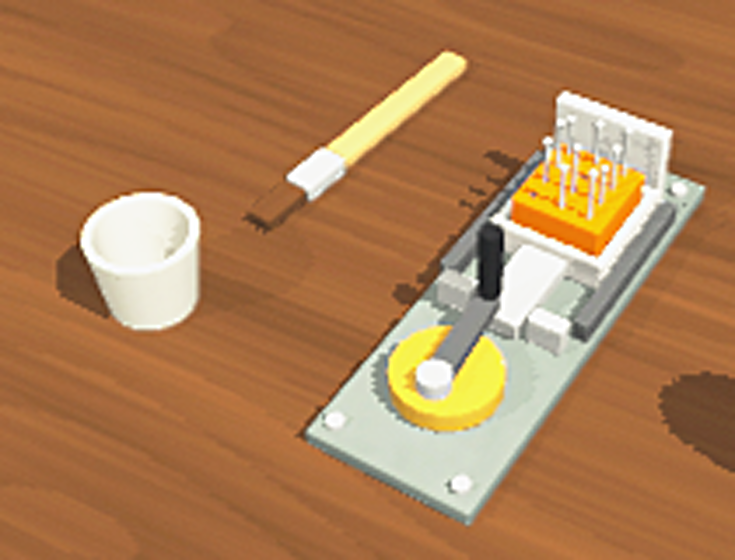

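Crops: the plate corners are at about (278,164.5), (319.5,166.5), (314,285) and (270.5,283.2) in the top image. The pivot is near (297,182.5), the peg near (297,208) and the disc centre near (297.5,189). Next I'll triangulate.

Run:
```python
from h import *
c=dict(np.load("top.npz")); s=dict(np.load("scene.npz"))
tc=lambda x,y:(255+x/4-.4,155+y/4-.4)
sc=lambda x,y:(190+x/3.5-.4,140+y/3.5-.4)
R=lambda n,p:print(n,p.round(4))
print("camtop",(-c["extrinsics"][:3,:3].T@c["extrinsics"][:3,3]).round(3))
C=[ray(c,*tc(*p),.01) for p in((92,38),(258,46),(236,520),(62,513))]
for p in C:R("corner top",p)
for p in((305,433),(468,521),(705,187)):R("corner scene",ray(s,*sc(*p),.01))
f=(C[0]+C[1]-C[2]-C[3])/2; print("len",np.linalg.norm(f),"w",np.linalg.norm(C[0]-C[1]),"yaw",np.degrees(np.arctan2(f[1],f[0])))
cen=sum(C)/4; ex=f[:2]/np.linalg.norm(f[:2]); R("pivot from plate",cen[:2]+.079*ex)
R("pivot top cam",ray(c,*tc(168,108),.034)); R("pivot scene",ray(s,*sc(434,372),.034))
R("disc top",ray(c,*tc(170,136),.024));R("disc scene",ray(s,*sc(446,371),.024))
def tri(a,b):
    P=[x["intrinsics"]@x["extrinsics"][:3] for x in(c,s)]
    X=cv2.triangulatePoints(P[0],P[1],np.array(a,float),np.array(b,float))[:,0];return X[:3]/X[3]
R("peg top tri",tri(tc(167,217),sc(490,230)))
R("peg top z.072 top",ray(c,*tc(167,218),.072));R("scene",ray(s,*sc(490,229),.072))
R("pivot tri",tri(tc(168,108),sc(434,372)))
R("tin",ray(c,206,208,.085)); R("cup",ray(c,*tc(488,108),.045));
R("brush ferrule",ray(c,*tc(434,335),.008));R("brush end",ray(c,357,301,.008))
R("plate top L",ray(s,*sc(560,93),.062));R("plate top R",ray(s,*sc(671,128),.062))
```

```text
camtop [0.486 0.03  0.767]
corner top [0.6737 0.1074 0.01  ]
corner top [0.6676 0.0227 0.01  ]
corner top [0.4306 0.0395 0.01  ]
corner top [0.4363 0.1243 0.01  ]
corner scene [0.6684 0.023  0.01  ]
corner scene [0.6764 0.1063 0.01  ]
corner scene [0.4371 0.1234 0.01  ]
len 0.23780207339618345 w 0.08492955632938468 yaw -4.066403654569356
pivot from plate [0.6309 0.0679]
pivot top cam [0.6316 0.068  0.034 ]
pivot scene [0.6301 0.0663 0.034 ]
disc top [0.6194 0.0677 0.024 ]
disc scene [0.6197 0.0667 0.024 ]
peg top tri [0.5736 0.0661 0.0704]
peg top z.072 top [0.5724 0.0673 0.072 ]
scene [0.5751 0.0654 0.072 ]
pivot tri [0.6314 0.0675 0.036 ]
tin [0.5769 0.2295 0.085 ]
cup [ 0.6257 -0.088   0.045 ]
brush ferrule [ 0.5181 -0.0615  0.008 ]
brush end [ 0.3967 -0.0444  0.008 ]
plate top L [0.4616 0.0491 0.062 ]
plate top R [0.4619 0.108  0.062 ]
```

Measurements agree with the given sizes: pivot (0.631, 0.0675), fixture yaw −4.1°, peg about (0.576, 0.0665), so cam ≈ +0.09. I'll push the peg counter-clockwise with the closed fist, starting from its left side.

```bash
python3 -m inch '{"offset":[[0.038,-0.028,0],[0.038,-0.028,0],[0.038,-0.028,0],[0.038,-0.028,0],[0.038,-0.028,0]],"angular":[[0,0,0],[0,0,0],[0,0,0],[0,0,0],[0,0,0]],"gripper":[0,0,0,0,0]}' 20
python3 -m inch '{"offset":[[0.038,-0.028,0],[0.038,-0.028,0],[0.038,-0.028,0],[0.038,-0.028,0],[0.038,-0.028,0]],"angular":[[0,0,0],[0,0,0],[0,0,0],[0,0,0],[0,0,0]],"gripper":[0,0,0,0,0]}'
python3 -m inch '{"offset":[[0.038,-0.028,0],[0.038,-0.028,0],[0.038,-0.028,0],[0.038,-0.028,0],[0.038,-0.028,0]],"angular":[[0,0,0],[0,0,0],[0,0,0],[0,0,0],[0,0,0]],"gripper":[0,0,0,0,0]}'
python3 -m inch '{"offset":[[0,0,0],[0,0,0],[0,0,0],[0,0,0],[0,0,0]],"angular":[[0,0,7.2],[0,0,7.2],[0,0,7.2],[0,0,0],[0,0,0]],"gripper":[0,0,0,0,0]}'
```

```text
time: 0.72
tcp_pos: [0.3329, -0.3045, 0.2225]
eef_rot: [-3.081, -0.613, 0.0]
force: [0.6, 0.2, -0.6]
gripper_width: 0.0404
grip_force: 0.0
time: 1.35
tcp_pos: [0.4549, -0.1025, 0.2225]
eef_rot: [-3.081, -0.613, 0.0]
force: [-0.0, 0.1, 0.3]
gripper_width: 0.0006
grip_force: 0.0
time: 1.98
tcp_pos: [0.5768, 0.0996, 0.2223]
eef_rot: [-3.081, -0.613, 0.001]
force: [0.3, -0.4, 0.1]
gripper_width: 0.0005
grip_force: 0.0
time: 2.6
tcp_pos: [0.5763, 0.0981, 0.2225]
eef_rot: [-3.141, -0.029, 0.001]
force: [-0.2, -0.7, -0.4]
gripper_width: 0.0004
grip_force: 0.0
```

```bash
python3 -m inch '{"offset":[[0,-0.004,0.04],[0,0,0.04],[0,0,0.04],[0,0,0.03],[0,0,0.016]],"angular":[[0,0,0],[0,0,0],[0,0,0],[0,0,0],[0,0,0]],"gripper":[0,0,0,0,0]}'
python3 -c '
from rig import env
import cv2
p=env.read_camera("scene")["pixels"][120:300,190:430]
cv2.imwrite("pics/a.png",cv2.resize(p,None,fx=3,fy=3,interpolation=2)[:,:,::-1])'
```

```text
time: 3.22
tcp_pos: [0.5758, 0.1021, 0.0552]
eef_rot: [-3.141, -0.027, 0.003]
force: [0.0, 0.9, 0.1]
gripper_width: 0.0007
grip_force: 0.0
```

View pics/a.png

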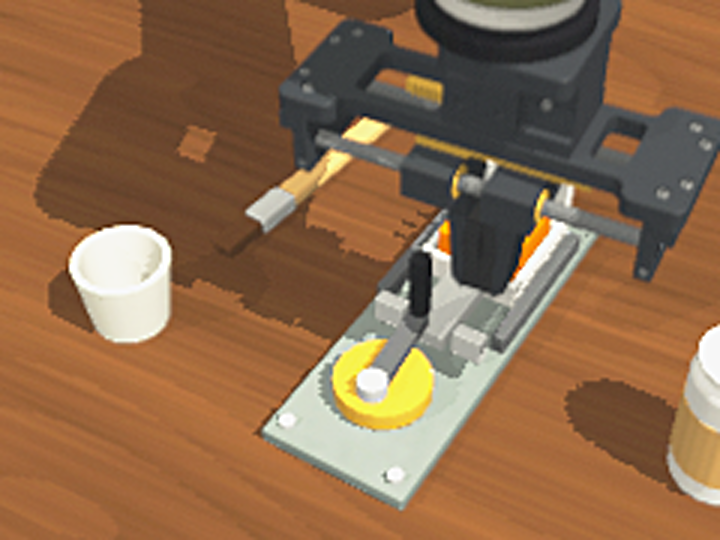

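The fist is just left of the peg and level with it: fingertip about (490,280) in the crop, peg about (420,285). Next I close in on the peg and start the arc.

```bash
python3 -m inch '{"offset":[[0,0.004,0],[0,0.004,0],[0,0.003,0],[0,0.002,0],[0,0.001,0]],"angular":[[0,0,0],[0,0,0],[0,0,0],[0,0,0],[0,0,0]],"gripper":[0,0,0,0,0]}'
python3 -m inch '{"offset":[[-0.0022,0.0059,0],[-0.0022,0.0059,0],[-0.0022,0.0059,0],[-0.0022,0.0059,0],[-0.0022,0.0059,0]],"angular":[[0,0,-6],[0,0,-6],[0,0,-6],[0,0,-6],[0,0,-6]],"gripper":[0,0,0,0,0]}'
```

```text
time: 3.9
tcp_pos: [0.5766, 0.0879, 0.0569]
eef_rot: [3.141, 0.025, 0.001]
force: [-0.2, 0.5, -0.6]
gripper_width: 0.0005
grip_force: 0.0
time: 4.53
tcp_pos: [0.5724, 0.0571, 0.0567]
eef_rot: [3.026, 0.842, 0.0]
force: [0.1, 0.2, -0.7]
gripper_width: 0.0007
grip_force: 0.0
```

```bash
python3 -c '
from rig import env
import cv2
p=env.read_camera("scene")["pixels"][120:300,190:430]
cv2.imwrite("pics/b.png",cv2.resize(p,None,fx=3,fy=3,interpolation=2)[:,:,::-1])'
```

```text
(no output)
```

View pics/b.png

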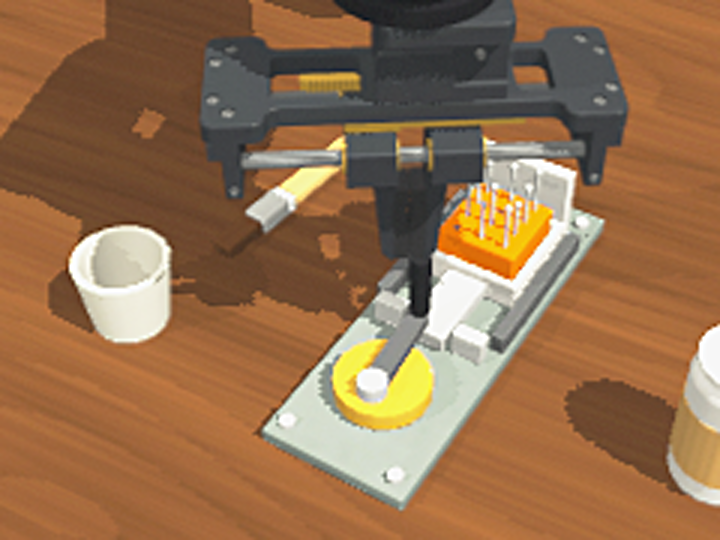

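The picture shows the peg unmoved at about (420,285) and the fist apparently above or behind it. I'll check the fist position against the calibration.

Run:
```python
from h import *
from rig import env
s=env.read_camera("scene"); t=env.read_camera("top")
o=env.get_obs(); p=o["tcp_pos"]; print(p.round(4),o["eef_rot"].round(3),o["force"].round(2))
f=lambda q:((proj(s,q)-[190,120])*3).round(0)
for dz in(0,-.014):print("tip now crop",f(p+[0,0,dz]))
print("pic a tip",f([.5758,.1021,.0412]),"peg",f([.576,.0665,.072]),f([.576,.0665,.032]))
cv2.imwrite("pics/c.png",cv2.resize(np.hstack([t["pixels"][140:290,240:400],env.read_camera("wrist")["pixels"][::2,::2][:150]]),None,fx=1.6,fy=1.6,interpolation=2)[:,:,::-1])
```

```text
[0.5725 0.0571 0.0567] [-3.029 -0.834 -0.   ] [-0.43  0.76  0.02]
tip now crop [406. 268.]
tip now crop [406. 287.]
pic a tip [481. 321.] peg [420. 257.] [418. 311.]
```

View pics/c.png

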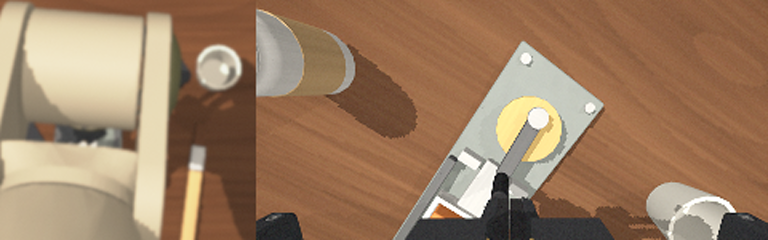

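The wrist view (right half) shows the peg at about (500,190) in front of the fist, and the pivot at (538,118). I'll check the hand's pose with those wrist pixels.

Run:
```python
from h import *
from rig import env
w=env.read_camera("wrist"); p=env.get_obs()["tcp_pos"]
E=w["extrinsics"]; print("wristcam",(-E[:3,:3].T@E[:3,3]).round(4))
for n,q in(("pivot",[.631,.0675,.034]),("pegtop",[.576,.0665,.072]),("pegbase",[.576,.0665,.032]),("tcp",p),("tip",p-[0,0,.014]),("tip lateral",p+[-.009*.5,.009*.86,-.014])):print(n,proj(w,q).round(0))
print("pivot ray",ray(w,352,147,.034).round(4))
# tip extents in wrist picture: very dark pixels near centre
V=w["pixels"].max(2)
for r in range(200,330,8): 
    x=np.nonzero(V[r,220:420]<60)[0]+220; print(r,(x.min(),x.max(),len(x)) if len(x) else None, end="; ")
s=env.read_camera("scene");V=s["pixels"].max(2);print()
for r in range(180,232,2):
    x=np.nonzero(V[r,300:350]<70)[0]+300; print((r-120)*3,((x.min()-190)*3,(x.max()-190)*3,len(x)) if len(x) else None, end="; ")
np.savez("now.npz",w=w["pixels"],s=s["pixels"])
```

```text
wristcam [0.6375 0.0955 0.2188]
pivot [352. 145.]
pegtop [304. 247.]
pegbase [306. 220.]
tcp [315. 248.]
tip [315. 238.]
tip lateral [301. 238.]
pivot ray [0.6301 0.0668 0.034 ]
200 (np.int64(248), np.int64(248), 1); 208 None; 216 (np.int64(302), np.int64(310), 9); 224 (np.int64(297), np.int64(315), 19); 232 (np.int64(296), np.int64(315), 20); 240 (np.int64(295), np.int64(314), 10); 248 (np.int64(293), np.int64(338), 27); 256 (np.int64(287), np.int64(346), 54); 264 (np.int64(284), np.int64(349), 63); 272 (np.int64(281), np.int64(353), 70); 280 (np.int64(220), np.int64(419), 189); 288 (np.int64(220), np.int64(419), 195); 296 (np.int64(220), np.int64(419), 185); 304 (np.int64(220), np.int64(419), 167); 312 (np.int64(283), np.int64(350), 4); 320 (np.int64(283), np.int64(350), 3); 328 (np.int64(283), np.int64(350), 2); 
180 (np.int64(348), np.int64(477), 39); 186 (np.int64(351), np.int64(444), 27); 192 (np.int64(375), np.int64(441), 22); 198 (np.int64(375), np.int64(441), 23); 204 (np.int64(375), np.int64(441), 23); 210 (np.int64(378), np.int64(438), 21); 216 (np.int64(378), np.int64(438), 21); 222 (np.int64(378), np.int64(435), 20); 228 (np.int64(381), np.int64(432), 18); 234 (np.int64(381), np.int64(432), 17); 240 (np.int64(381), np.int64(429), 16); 246 (np.int64(384), np.int64(432), 17); 252 (np.int64(387), np.int64(429), 15); 258 (np.int64(408), np.int64(429), 8); 264 (np.int64(408), np.int64(429), 8); 270 (np.int64(408), np.int64(429), 8); 276 (np.int64(408), np.int64(426), 7); 282 (np.int64(411), np.int64(426), 6); 288 (np.int64(411), np.int64(429), 7); 294 (np.int64(411), np.int64(426), 6); 300 (np.int64(411), np.int64(426), 6); 306 (np.int64(411), np.int64(426), 6); 312 (np.int64(411), np.int64(423), 5); 318 None; 324 None; 330 None;
```

Run:
```python
import numpy as np,cv2
d=np.load("now.npz")
a=cv2.resize(d["s"][160:235,295:355],(480,600),interpolation=2)
b=cv2.resize(d["w"][190:320,250:330+20-0],(320,416),interpolation=2);b=cv2.copyMakeBorder(b,0,184,0,0,0)
cv2.imwrite("pics/d.png",cv2.convertScaleAbs(np.hstack([a,b])[:,:,::-1],alpha=1.8))
```

```text
(no output)
```

View pics/d.png

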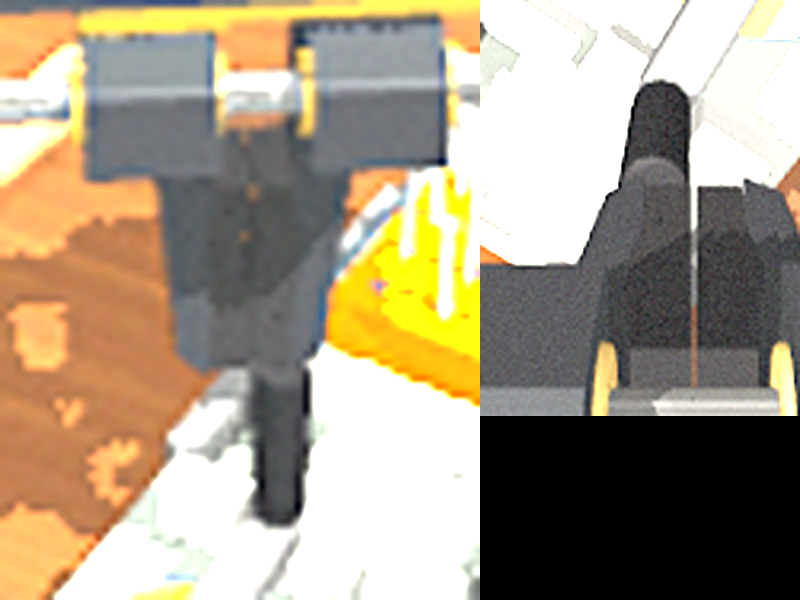

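The zoom shows the fist's tip level with the top of the peg: fist bottom at zoom row ~368, and the peg top is visible beside it in the wrist view. The closed fingertips are therefore higher than I assumed. I'll compute their height from both cameras.

Run:
```python
from h import *
from rig import env
from scipy.spatial.transform import Rotation as Ro
o=env.get_obs();p=o["tcp_pos"];R=Ro.from_rotvec(o["eef_rot"]).as_matrix()
def plane(c,u,v,off):
    K,E=c["intrinsics"],c["extrinsics"];r,t=E[:3,:3],E[:3,3];C=-r.T@t;d=r.T@np.linalg.inv(K)@[u,v,1.]
    n=R[:,0];k=((p+off*n-C)@n)/(d@n);return (R.T@(C+k*d-p)).round(4)
w=env.read_camera("wrist");s=env.read_camera("scene")
for off in(0,.009):
    print(off,"wrist tool coords",plane(w,302,248,off),plane(w,328,248,off),"scene",plane(s,320,206,off),plane(s,331.5,206,off), plane(s,326,206,off))
```

```text
0 wrist tool coords [ 0.     -0.0077  0.0002] [-0.      0.0071  0.0002] scene [ 0.      0.0089 -0.0079] [ 0.     -0.0091 -0.0069] [-0.     -0.0005 -0.0074]
0.009 wrist tool coords [ 0.009  -0.0067 -0.0192] [ 0.009   0.0063 -0.0192] scene [ 0.009   0.0095 -0.0166] [ 0.009  -0.0081 -0.0156] [ 0.009   0.0003 -0.0161]
```

Both cameras agree that the closed fingertips sit about 17 mm behind the TCP rather than 14 mm ahead, with the tip at z≈0.074, so the fist passed just over the peg. I'll swing back, retreat, lower 30 mm and watch the force.

```bash
python3 -m inch '{"offset":[[0.0028,-0.0056,0],[0.0028,-0.0056,0],[0.0028,-0.0056,0],[0.0028,-0.0056,0],[0.0028,-0.0056,0]],"angular":[[0,0,6],[0,0,6],[0,0,6],[0,0,6],[0,0,6]],"gripper":[0,0,0,0,0]}'
python3 -m inch '{"offset":[[0,-0.01,0],[0,-0.002,0],[0,0,0.005],[0,0,0.005],[0,0,0]],"angular":[[0,0,0],[0,0,0],[0,0,0],[0,0,0],[0,0,0]],"gripper":[0,0,0,0,0]}'
python3 -m inch '{"offset":[[0,0,0.005],[0,0,0.005],[0,0,0.005],[0,0,0.004],[0,0,0]],"angular":[[0,0,0],[0,0,0],[0,0,0],[0,0,0],[0,0,0]],"gripper":[0,0,0,0,0]}'
```

```text
time: 5.55
tcp_pos: [0.5765, 0.0883, 0.0567]
eef_rot: [-3.141, -0.019, 0.0]
force: [0.6, -0.2, -1.1]
gripper_width: 0.0002
grip_force: 0.0
time: 6.18
tcp_pos: [0.576, 0.0997, 0.046]
eef_rot: [-3.141, -0.025, 0.002]
force: [0.8, 0.3, 0.0]
gripper_width: 0.0003
grip_force: 0.0
time: 6.8
tcp_pos: [0.5762, 0.0999, 0.0273]
eef_rot: [-3.141, -0.025, 0.001]
force: [0.6, 0.6, -0.1]
gripper_width: 0.0006
grip_force: 0.0
```

```bash
python3 -m inch '{"offset":[[0,0.005,0],[0,0.004,0],[0,0.003,0],[0,0.002,0],[0,0.001,0]],"angular":[[0,0,0],[0,0,0],[0,0,0],[0,0,0],[0,0,0]],"gripper":[0,0,0,0,0]}'
python3 -m inch '{"offset":[[0,0.001,0],[0,0.001,0],[0,0.001,0],[0,0.001,0],[0,0.001,0]],"angular":[[0,0,0],[0,0,0],[0,0,0],[0,0,0],[0,0,0]],"gripper":[0,0,0,0,0]}'
```

```text
time: 7.42
tcp_pos: [0.5765, 0.0852, 0.0277]
eef_rot: [-3.141, -0.025, 0.0]
force: [-1.4, 3.7, 1.0]
gripper_width: 0.0002
grip_force: 2.2
time: 8.05
tcp_pos: [0.5766, 0.0798, 0.0276]
eef_rot: [-3.141, -0.025, 0.0]
force: [-1.9, 4.1, 1.7]
gripper_width: 0.0001
grip_force: 2.1
```

Contact at y≈0.085 with 4 N, and the peg is moving. Next I follow the arc, about 6° per row.

```bash
for i in 1; do python3 -m inch '{"offset":[[-0.001,0.0058,0],[-0.001,0.0058,0],[-0.001,0.0058,0],[-0.001,0.0058,0],[-0.001,0.0058,0]],"angular":[[0,0,-6],[0,0,-6],[0,0,-6],[0,0,-6],[0,0,-6]],"gripper":[0,0,0,0,0]}'; done
python3 -m inch '{"offset":[[-0.001,0.0058,0],[-0.001,0.0058,0],[-0.001,0.0058,0],[-0.001,0.0058,0],[-0.001,0.0058,0]],"angular":[[0,0,-6],[0,0,-6],[0,0,-6],[0,0,-6],[0,0,-6]],"gripper":[0,0,0,0,0]}'
```

```text
time: 8.68
tcp_pos: [0.5778, 0.0505, 0.0276]
eef_rot: [-3.026, -0.842, 0.002]
force: [-3.7, 3.6, 3.2]
gripper_width: 0.0002
grip_force: 2.5
time: 9.3
tcp_pos: [0.5937, 0.0259, 0.0276]
eef_rot: [-2.705, -1.597, 0.002]
force: [-4.5, 2.8, 2.8]
gripper_width: 0.0006
grip_force: 2.5
```

```bash
python3 -m inch '{"offset":[[-0.001,0.0058,0],[-0.001,0.0058,0],[-0.001,0.0058,0],[-0.001,0.0058,0],[-0.001,0.0058,0]],"angular":[[0,0,-6],[0,0,-6],[0,0,-6],[0,0,-6],[0,0,-6]],"gripper":[0,0,0,0,0]}'
python3 -m inch '{"offset":[[-0.001,0.0058,0],[-0.001,0.0058,0],[-0.001,0.0058,0],[-0.001,0.0058,0],[-0.001,0.0058,0]],"angular":[[0,0,-6],[0,0,-6],[0,0,-6],[0,0,-6],[0,0,-6]],"gripper":[0,0,0,0,0]}'
python3 - <<'E'
from rig import env
import cv2,numpy as np
w=env.read_camera("wrist");np.savez("w2.npz",**w)
cv2.imwrite("pics/e.png",w["pixels"][:,:,::-1])
E
```

```text
time: 9.93
tcp_pos: [0.6196, 0.0128, 0.0276]
eef_rot: [-2.199, -2.242, 0.003]
force: [-5.3, 2.1, 3.8]
gripper_width: 0.0004
grip_force: 2.6
time: 10.55
tcp_pos: [0.6485, 0.0143, 0.0275]
eef_rot: [-1.544, -2.734, 0.003]
force: [-6.5, 0.5, 2.5]
gripper_width: 0.0
grip_force: 2.6
```

View pics/e.png

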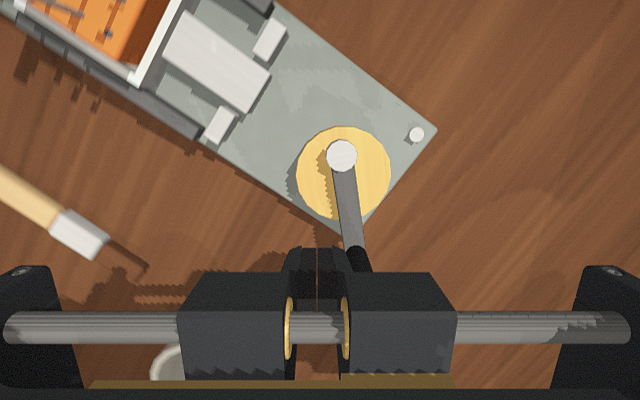

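The wrist view shows the lever from the pivot (341,155) to the peg foot (353,248), with the fist in contact on the peg's trailing side. I'll compute the lever angle.

```bash
cat > ang.py <<'E'
from h import *
def ang(w,pv,lb):
    a=ray(w,*pv,.034);b=ray(w,*lb,.032);d=b-a
    print("pivot",a.round(4),"lever pt",b.round(4),"r",np.hypot(*d[:2]).round(4),"heading",np.degrees(np.arctan2(d[1],d[0])).round(1),"target -4.1")
E
python3 - <<'E'
from ang import *
w=dict(np.load("w2.npz")); ang(w,(341,155),(353,246))
E
```

```text
pivot [0.6297 0.0667 0.034 ] lever pt [0.6625 0.0277 0.032 ] r 0.0509 heading -49.9 target -4.1
```

```bash
python3 -m inch '{"offset":[[-0.001,0.0058,0],[-0.001,0.0058,0],[-0.001,0.0058,0],[-0.001,0.0058,0],[-0.001,0.0058,0]],"angular":[[0,0,-6],[0,0,-6],[0,0,-6],[0,0,-6],[0,0,-6]],"gripper":[0,0,0,0,0]}'
python3 -m inch '{"offset":[[-0.001,0.0058,0],[-0.001,0.0058,0],[0,0,0],[0,0,0],[0,0,0]],"angular":[[0,0,-6],[0,0,-6],[0,0,0],[0,0,0],[0,0,0]],"gripper":[0,0,0,0,0]}'
python3 - <<'E'
from ang import *
from rig import env
w=env.read_camera("wrist");c=w;np.savez("w3.npz",**w)
print("pivot px",proj(w,[.6305,.0672,.034]))
pv=np.array(proj(w,[.6305,.0672,.034]))
# lever bar: grey edge centre on rows between pivot and peg
hsv=cv2.cvtColor(w["pixels"],cv2.COLOR_RGB2HSV).astype(int)
for r in range(int(pv[1])+15,260,6):
    row=hsv[r]; x=np.nonzero((row[300:420,1]<40)&(row[300:420,2]<140)&(row[300:420,2]>60))[0]+300
    print(r,x.min() if len(x) else None,x.max() if len(x) else None,len(x),end="; ")
cv2.imwrite("pics/f.png",w["pixels"][:,:,::-1])
E
```

```text
time: 11.22
tcp_pos: [0.6729, 0.0297, 0.0273]
eef_rot: [-0.786, -3.04, 0.003]
force: [-5.7, -2.1, 2.2]
gripper_width: 0.0006
grip_force: 2.6
time: 11.85
tcp_pos: [0.6802, 0.0397, 0.0274]
eef_rot: [-0.469, -3.106, 0.001]
force: [-3.1, -2.7, -0.5]
gripper_width: 0.0002
grip_force: 2.1
pivot px [342.16204614 154.83741385]
169 331 353 11; 175 333 354 17; 181 333 399 16; 187 334 393 19; 193 335 396 17; 199 300 357 15; 205 300 358 16; 211 303 359 24; 217 300 360 30; 223 300 361 23; 229 341 362 22; 235 342 363 22; 241 343 364 22; 247 344 348 5; 253 None None 0; 259 None None 0;
```

View pics/f.png

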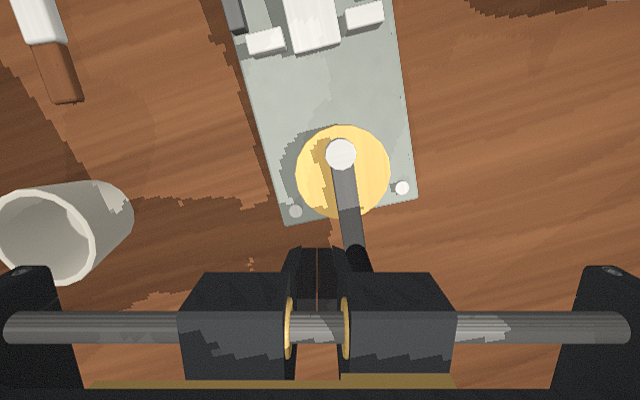

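The lever now points almost along +x: pivot (342,155), lever centre (353.5,241). I have no views left, so the rest is by numbers.

Run:
```python
from ang import *
w=dict(np.load("w3.npz")); ang(w,(342,155),(353.5,241)); ang(w,(341,154.5),(351.5,229))
a,b=ray(w,343.7,175,.032),ray(w,353.5,241,.032);print("bar only",np.degrees(np.arctan2(*(b-a)[[1,0]])))
# fixture yaw from this view: plate corners and right/left edges by pixels
L=[ray(w,*q,.01) for q in((286,226),(418,198),(400,60),(245,75))]
e=L[1]-L[0];print("front edge heading-90",np.degrees(np.arctan2(e[1],e[0]))-90,np.hypot(*e[:2]))
```

```text
pivot [0.6306 0.0671 0.034 ] lever pt [0.678  0.0604 0.032 ] r 0.0479 heading -8.0 target -4.1
pivot [0.6302 0.0667 0.034 ] lever pt [0.6709 0.0612 0.032 ] r 0.0411 heading -7.7 target -4.1
bar only -7.406252394506375
front edge heading-90 -4.474349839019354 0.08158236789640586
```

```bash
python3 -m inch '{"offset":[[-0.0006,0.0036,0],[0,0,0],[0,-0.01,0],[0,-0.01,0],[0,0,0]],"angular":[[0,0,-3.7],[0,0,0],[0,0,0],[0,0,0],[0,0,0]],"gripper":[0,0,0,0,0]}'
python3 -m inch '{"offset":[[0,0,-0.03],[0,0,-0.04],[0,0,-0.04],[0,0,-0.02],[0,0,0]],"angular":[[0,0,0],[0,0,0],[0,0,0],[0,0,0],[0,0,0]],"gripper":[0,0,0,0,0]}'
python3 - <<'E'
from ang import *
from rig import env
w=env.read_camera("wrist");np.savez("w4.npz",**w)
hsv=cv2.cvtColor(w["pixels"],cv2.COLOR_RGB2HSV).astype(int)
br=(hsv[...,0]>18)&(hsv[...,0]<32)&(hsv[...,1]>100)&(hsv[...,2]>120)
pv=proj(w,[.6305,.0672,.034]);print("pivot px",pv,"peg base exp",proj(w,[.6854,.0633,.032]),"top",proj(w,[.6854,.0633,.072]),cents(br,100))
x0=int(pv[0])-60
for r in range(int(pv[1])-6,int(pv[1])+90,6):
    h=hsv[r,x0:x0+120]; d=np.nonzero(h[:,2]<40)[0]+x0; g=np.nonzero((h[:,1]<40)&(h[:,2]<140)&(h[:,2]>60))[0]+x0
    print(r,"dark",(d.min(),d.max(),len(d)) if len(d) else None,"grey",(g.min(),g.max(),len(g)) if len(g) else None)
E
```

```text
time: 12.52
tcp_pos: [0.6776, 0.0232, 0.0279]
eef_rot: [0.369, 3.119, 0.0]
force: [0.2, -0.5, 0.6]
gripper_width: 0.0005
grip_force: 0.0
time: 13.15
tcp_pos: [0.6781, 0.0242, 0.1593]
eef_rot: [0.366, 3.117, 0.0]
force: [0.2, -0.4, -0.6]
gripper_width: 0.0005
grip_force: 0.0
pivot px [351.81552169 133.57912141] peg base exp [358.95690327 191.37305731] top [365.22417572 203.50442328] [(np.int32(303), [341.9, 145.5], [334, 123, 16, 49]), (np.int32(328), [345.2, 328.0], [341, 297, 8, 62]), (np.int32(236), [287.7, 324.0], [284, 298, 9, 61]), (np.int32(3782), [300.5, 382.5], [89, 373, 368, 16])]
127 dark None grey None
133 dark None grey None
139 dark None grey None
145 dark None grey (np.int64(346), np.int64(346), 1)
151 dark None grey (np.int64(347), np.int64(347), 1)
157 dark None grey (np.int64(348), np.int64(348), 1)
163 dark None grey (np.int64(349), np.int64(349), 1)
169 dark None grey (np.int64(350), np.int64(350), 1)
175 dark None grey (np.int64(351), np.int64(351), 1)
181 dark None grey None
187 dark (np.int64(357), np.int64(362), 6) grey (np.int64(353), np.int64(364), 4)
193 dark (np.int64(355), np.int64(367), 11) grey None
199 dark (np.int64(357), np.int64(358), 2) grey (np.int64(361), np.int64(371), 11)
205 dark None grey (np.int64(361), np.int64(370), 10)
211 dark None grey None
217 dark None grey None
```

Run:
```python
from ang import *
w=dict(np.load("w4.npz"))
a,b=ray(w,346,145,.032),ray(w,351,175,.032);print("edge",np.degrees(np.arctan2(*(b-a)[[1,0]])))
t=ray(w,365.7,202.5,.072);print("peg top",t, "heading",np.degrees(np.arctan2(t[1]-.0672,t[0]-.6308)),np.hypot(t[0]-.6308,t[1]-.0672))
```

```text
edge -2.2301192610939635
peg top [0.68462885 0.06385018 0.072     ] heading -3.5609757257972006 0.05393298444018337
```

The lever is at −3.6° against a target of −4.1°, so the cam is at its low point. Next I go behind the back plate.

```bash
python3 -m inch '{"offset":[[0.0495,0,0],[0.0495,0,0],[0.0495,0,0],[0.0495,0,0],[0.0495,0,0]],"angular":[[0,0,0],[0,0,0],[0,0,0],[0,0,0],[0,0,0]],"gripper":[0,0,0,0,0]}'
python3 -m inch '{"offset":[[0,0,0],[0,0,0],[0,0,0],[0,0,0.02],[0,0,0]],"angular":[[0,0,-4.7],[0,0,-4.7],[0,0,0],[0,0,0],[0,0,0]],"gripper":[0,0,0,0,0]}'
python3 - <<'E'
from h import *
from rig import env
w=env.read_camera("wrist");o=env.get_obs();print(o["tcp_pos"].round(4),o["eef_rot"].round(3))
ex=np.array([.9975,-.0709,0]);ey=np.array([.0709,.9975,0]);P=np.array([.631,.0675,0])
for y in(-.03,0,.03): print("plate rear top exp px",proj(w,P-.170*ex+y*ey+[0,0,.062]).round(1))
g=w["pixels"].min(2)
u=proj(w,P-.170*ex+.015*ey+[0,0,.062]);x=int(u[0]);print(x,int(u[1]),g[int(u[1])-30:int(u[1])+30:2,x].tolist())
cv2.imwrite("pics/g.png",w["pixels"][:,:,::-1])
E
```

```text
time: 13.82
tcp_pos: [0.4344, 0.0819, 0.1564]
eef_rot: [-0.367, -3.118, -0.0]
force: [0.2, 0.6, -0.6]
gripper_width: 0.0007
grip_force: 0.0
time: 14.45
tcp_pos: [0.4358, 0.0815, 0.1363]
eef_rot: [-0.112, -3.136, -0.0]
force: [0.1, 0.1, 0.4]
gripper_width: 0.0003
grip_force: 0.0
[0.4363 0.0815 0.1372] [-0.111 -3.138 -0.   ]
plate rear top exp px [281.1 241.1]
plate rear top exp px [317.5 241.1]
plate rear top exp px [353.9 241.1]
335 241 [201, 197, 197, 203, 136, 165, 176, 170, 173, 175, 172, 172, 174, 170, 171, 255, 255, 255, 37, 50, 44, 49, 50, 52, 49, 50, 44, 56, 53, 38]
```

The back plate's rear top edge sits at its expected wrist row (241), so the position is confirmed. Lower, then push along tool −x.

```bash
python3 -m inch '{"offset":[[0,0,0.04],[0,0,0.035],[0,0,0.025],[0,0,0.01],[0,0,0.005]],"angular":[[0,0,0],[0,0,0],[0,0,0],[0,0,0],[0,0,0]],"gripper":[0,0,0,0,0]}'
python3 -m inch '{"offset":[[-0.004,0,0],[-0.004,0,0],[-0.003,0,0],[-0.002,0,0],[-0.001,0,0]],"angular":[[0,0,0],[0,0,0],[0,0,0],[0,0,0],[0,0,0]],"gripper":[0,0,0,0,0]}'
python3 -m inch '{"offset":[[-0.002,0,0],[-0.002,0,0],[-0.002,0,0],[-0.002,0,0],[-0.002,0,0]],"angular":[[0,0,0],[0,0,0],[0,0,0],[0,0,0],[0,0,0]],"gripper":[0,0,0,0,0]}'
```

```text
time: 15.12
tcp_pos: [0.4371, 0.0815, 0.0229]
eef_rot: [0.11, 3.139, -0.0]
force: [-0.8, 0.0, 0.9]
gripper_width: 0.0006
grip_force: 0.0
time: 15.75
tcp_pos: [0.4508, 0.0805, 0.0227]
eef_rot: [0.11, 3.14, 0.0]
force: [-0.4, 0.4, -0.3]
gripper_width: 0.0008
grip_force: 0.0
time: 16.38
tcp_pos: [0.4607, 0.0798, 0.0226]
eef_rot: [-0.109, -3.139, 0.0]
force: [-2.4, -1.0, 1.2]
gripper_width: 0.0002
grip_force: 1.3
```

```bash
python3 -m inch '{"offset":[[-0.004,0,0],[-0.005,0,0],[-0.005,0,0],[-0.005,0,0],[-0.004,0,0]],"angular":[[0,0,0],[0,0,0],[0,0,0],[0,0,0],[0,0,0]],"gripper":[0,0,0,0,0]}'
python3 -m inch '{"offset":[[-0.001,0,0],[-0.001,0,0],[-0.001,0,0],[-0.001,0,0],[-0.001,0,0]],"angular":[[0,0,0],[0,0,0],[0,0,0],[0,0,0],[0,0,0]],"gripper":[0,0,0,0,0]}'
```

```text
time: 17.0
tcp_pos: [0.4839, 0.0781, 0.0226]
eef_rot: [-0.11, -3.14, 0.0]
force: [-3.4, -2.5, 2.0]
gripper_width: 0.0006
grip_force: 1.4
time: 17.62
tcp_pos: [0.4868, 0.078, 0.0226]
eef_rot: [-0.109, -3.135, 0.0]
force: [-11.9, -3.0, 8.6]
gripper_width: 0.0004
grip_force: 5.9
```

```bash
python3 -m inch '{"offset":[[-0.001,0,0],[-0.001,0,0],[0,0,0],[0,0,0],[0,0,0]],"angular":[[0,0,0],[0,0,0],[0,0,0],[0,0,0],[0,0,0]],"gripper":[0,0,0,0,0]}'
python3 - <<'E'
from h import *
from rig import env
s0=dict(np.load("scene.npz"));s=env.read_camera("scene")
for n,c in(("start",s0),("now",s)):
    h=cv2.cvtColor(c["pixels"],cv2.COLOR_RGB2HSV).astype(int)
    m=np.zeros(h.shape[:2],bool);m[160:260,290:400]=1
    m&=(h[...,0]<18)&(h[...,1]>215)&(h[...,2]>185)
    cn=max(cv2.findContours(m.astype(np.uint8),0,1)[0],key=cv2.contourArea)[:,0]
    i=cn[cn[:,1].argmax()]; l=cn[cn[:,0].argmin()]; print(n,"front corner",i,ray(c,*i,.022).round(4),"left",l,ray(c,*l,.042).round(4), len(cn))
E
```

```text
time: 18.25
tcp_pos: [0.4867, 0.078, 0.0225]
eef_rot: [-0.108, -3.131, 0.0]
force: [-18.1, -2.9, 12.3]
gripper_width: 0.0006
grip_force: 8.9
start front corner [358 212] [0.5211 0.0933 0.022 ] left [336 202] [0.5354 0.0585 0.042 ] 88
now front corner [349 226] [0.5575 0.093  0.022 ] left [325 215] [0.5708 0.0558 0.042 ] 91
```

The slide stopped hard and the block moved about 36 mm, so it is home. Back off, lift, check and hand in.

```bash
python3 -m inch '{"offset":[[0.005,0,0],[0.008,0,0],[0.01,0,0],[0.007,0,0],[0,0,0]],"angular":[[0,0,0],[0,0,0],[0,0,0],[0,0,0],[0,0,0]],"gripper":[0,0,0,0,0]}'
python3 -m inch '{"offset":[[0,0,-0.03],[0,0,-0.04],[0,0,-0.04],[0,0,-0.03],[0,0,0]],"angular":[[0,0,0],[0,0,0],[0,0,0],[0,0,0],[0,0,0]],"gripper":[0,0,0,0,0]}'
python3 - <<'E'
from h import *
from rig import env
s0=dict(np.load("scene.npz"));s=env.read_camera("scene")
h=cv2.cvtColor(s["pixels"],cv2.COLOR_RGB2HSV).astype(int)
m=np.zeros(h.shape[:2],bool);m[160:260,290:400]=1
m&=(h[...,0]<18)&(h[...,1]>215)&(h[...,2]>185)
cn=max(cv2.findContours(m.astype(np.uint8),0,1)[0],key=cv2.contourArea)[:,0]
i=cn[cn[:,1].argmax()];print("front corner",ray(s,*i,.022).round(4))
d=(h[...,2]<60);d[:205]=0;d[290:]=0;d[:,:270]=0;d[:,345:]=0
print("peg dark",cents(d,15),"exp",proj(s,[.6857,.0636,.072]),proj(s,[.6857,.0636,.032]))
# cup, tin, brush unchanged?
df=np.abs(s["pixels"].astype(int)-s0["pixels"]).max(2)
for n,(a,b,c,e) in dict(cup=(195,235,212,250),tin=(225,290,412,460),brush=(150,208,260,326)).items(): print(n,(df[a:b,c:e]>60).mean().round(3))
E
```

```text
time: 18.92
tcp_pos: [0.4602, 0.0799, 0.0227]
eef_rot: [-0.109, -3.14, -0.0]
force: [-0.8, 0.6, 0.3]
gripper_width: 0.0004
grip_force: 0.0
time: 19.55
tcp_pos: [0.4617, 0.0797, 0.1644]
eef_rot: [0.109, 3.135, -0.0]
force: [-0.3, 0.8, -0.4]
gripper_width: 0.0003
grip_force: 0.0
front corner [0.5575 0.093  0.022 ]
peg dark [(np.int32(128), [293.5, 266.2], [289, 257, 9, 19])] exp [292.53886602 254.87663187] [293.72896807 272.78429776]
cup 0.0
tin 0.0
brush 0.029
```

```bash
python3 -c 'from rig import env; print(env.hand_in())'
```

```text
the job is handed in; nothing more can be done
None
```

I turned the cam's lever first, to within about 1° of straight away from the slide, then pushed the slide about 36 mm home against its stops; the tin, cup and brush stayed put, and I handed the job in at about 20 s on the robot's clock with the arm clear (no verdict was returned).

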